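# Clear and open the barrel tumbler's guard and hold it up

### The arm

A 6-joint arm with a two-finger parallel gripper is mounted at the origin on the work surface. World frame = base frame: x ahead of the robot, y to its left, z up, the work surface at z = 0. Lengths are in m, angles in rad, forces in N, time in s.
With the tool pointing down it reaches from about 0.225 to 0.875 m from the base axis. Payload 3.4 kg.
Tool frame: the origin (TCP) lies between the finger pads; the fingertips stand 19 mm ahead of it and the grasp point (between the pads) is the TCP; z points along the fingers, y is the line along which they close (so a half turn about z gives the same grasp; the last joint's range is limited). The gripper opens to 85 mm and grips with 20 to 120 N. Pads are 22 mm wide; open, the fingers measure 114 mm over their backs; the gripper's body (76 mm by 85 mm) begins 54 mm behind the grasp point. The pads swing forward as they close: fully open they stand 13 mm farther back than shut.
Start: joints at [1.011, 0.276, 1.505, -0, 1.361, -0.121], TCP at [0.244, 0.521, 0.25] pointing down, gripper open.
Joint ranges: [-2.89, 2.89], [-0.75, 2.08], [0.22, 2.7], [-1.18, 4.32], [0.11, 2.71], [-2.7, 2.7]. Speed limits (rad/s): [2.57, 2.57, 3.14, 3.14, 3.14, 3.14].

### API

Orientations are given as a unit quaternion [w, x, y, z].
In Python, from rig import get_state, imaging, ticket gives the robot as it stands. The module is installed in compiled form; this text tells all that it offers.
- The arm moves only by the shell command python3 -m inch 'ROWS' [FORCE]. ROWS is JSON, a list of rows, each an object with "claw": the opening, from -1 (shut) to 1 (fully open); "travel": the shift along the world's x, y, z in units of 200 mm (1.0 is 200 mm), a list of three; "turn": the turn about the world's z in units of 180 degrees (1.0 is 180 degrees). A call has 1 to 5 rows; each row is the pose to reach, as a shift and turn from the pose commanded when the call began, turning the shorter way round; what a row does not reach only later rows make up. A row lasts 1/10 s, in which the tool goes at most 50 mm and 8.59 degrees, less where a joint would pass 70% of its speed; a pose out of reach is approached as far as the arm can. A call with a number of a shift or a turn outside -1 to 1 is refused whole. A call with a gripper value outside its range is refused whole. The fingers move at their own pace and stop on an object; FORCE is the grip in N (left out, the last holds). Time passes only in rows, so rows that repeat a pose let the fingers close. It gives the time, the measured TCP pose, the force, the opening and the grip force at its end, in the units of the state.
- get_state(): the state, without advancing time (a new reading comes with each control period).
- imaging.get_image(name): name is "scene" or "top" or "wrist"; returns the picture (384x512x3 uint8, red, green, blue); there is no depth.
- imaging.camera_params(name): a dict with "camera_matrix" (3x3 intrinsics, pixels), "cam_to_world" (4x4, takes a point from camera to world coordinates); the wrist camera has in their place "T_tool_cam" (4x4, takes a point from camera to tool coordinates, whose origin is the TCP and whose axes are the flange's). Camera axes: x right, y down, z forward; pixel columns grow to the right and rows downward; lengths in m; the calibration is good to about 2 mm. A picture is of the moment at which its call begins: read the wrist's pose just before it. camera_params takes no time and is no camera call.
- ticket.sign_off(): hands the job in; it is judged then, once.
The state is a dict: "clock": time; "qpos": joint angles; "qd": joint speeds; "effort": joint torques, N m; "position": TCP position; "ee_rot": TCP orientation; "contact_force": force on the tool from outside, world axes, zero at the start; "moment": the same for the moment, N m; "width": finger opening in m; "gripper_force": force on a finger pad.
Only numpy, scipy, OpenCV 4.12 (cv2) and the standard library are available. Lean on these libraries where they do the work, as an engineer would, in place of code of your own. Each camera call takes 0.05 s, during which the arm holds its last target. There are 200 camera calls.

### The job

The ear defenders are standing on the tumbler's clear guard: hang them by their headband over the horizontal bar of the wooden stand and let go. Then undo the guard's two catches by squeezing each one's pair of tabs fully together, the catch at the end with the coil spring first so that the guard does not twist, and the other one second; take the guard by its bar handle, swing it up past its half-way detent to its stop, and finish still holding it wide open by the handle, since it springs back when let go. Leave the hammer, bottle and pot alone.

Things in the scene. Friction and masses are not known exactly. Their poses are not given: they have to be found in the camera images.
- crown (a point): Centre of the padded top of the headband of the black ear defenders (loose, rigid, 0.18 to 0.36 kg). Here the pad is 30 mm wide (x), flat for 46 mm (y) and 18 mm thick (z up); beyond, it slopes down to both sides. Grip it across its 30 mm width, near its top and firmly (it can swing in the grip), so that its underside, 9 mm below this point, is free to lie on the bar.
- muffs: The whole ear defenders; origin midway between the undersides of the two cups they stand on, 161 mm below the crown; x across the headband, y from cup to cup, z up. Each cup is 78 x 41 x 94 mm (x, y, z), centred at y = +-61 mm; 80 mm clear between the cups' cushions.
- rail_mid (a point): Centre of the section of the wooden stand's hanging bar, 235 mm above the bench: level, along this frame's x, 40 mm wide (y), 16 mm high (z), flat on top, its free end 100 mm to -x (towards the robot); a wooden upright carries it from 71 mm to +x and ends 30 mm above this point. The ear defenders hang about here, their y square to the bar, a cup on either side.
- rack: The stand, fixed: wooden foot 200 x 130 x 20 mm, origin under rail_mid, x along the bar, the free end to -x. Nothing is in front of or beside the bar, so the headband can be slid on over its free end.
- tumbler: The barrel tumbler, fixed: grey base 180 x 380 x 70 mm (x, y, z), origin under its centre, front (switch, catches, handle) to its -x, hinge at the back. Clear guard on top, flat top 138 mm above the bench. The coil spring is on the hinge at the +y (left) end, the brass detent roller outside the -y end.
- guard_swing (a joint): Guard hinge, rad: 0 shut, grows as the front swings up, stop at 1.50. Bolted shut until both catches are undone. Weight and spring close it: lifting at the handle takes some 4 to 6 N, about 9 N through the detent, which lies between 0.55 and 0.95 and may hold the guard half open; near the stop it still pushes back with about 2 N.
- guard_hinge (a point): On the guard's hinge axis, midway along it, 72 mm above the bench. Its frame turns with the guard about y: axes as the tumbler's when shut.
- handle_mid (a point): Middle of the guard's bar handle: black round sleeve 16 mm thick, 84 mm long along y, turning freely on the bar, axis 45 mm in front of the guard's front wall; at (-225, 0, 50) mm in the guard_hinge frame: 122 mm above the bench when shut, some 300 mm when open. Grip it front to back from above and it turns in the grip as the guard swings; nothing below it.
- guard: The clear guard with its aluminium edges, catches and bar handle (two 10 mm stems at y = +-52 mm); origin at guard_hinge.
- catch_left (a point): FIRST catch to undo, at the coil spring's (+y) end: point midway between its two upright steel tabs, 20 mm above the plate they slide on, 106 mm above the bench; at (-207, 125, 34) mm in the guard_hinge frame. Tabs 22 mm wide (x), 6 mm thick (y), tops 15 mm above this point; their outer faces are 54 mm apart along y, 30 mm when fully squeezed.
- catch_right (a point): SECOND catch, at the -y end, like catch_left; at (-207, -125, 34) mm in the guard_hinge frame. Of both: keepers 44 to 56 mm either side (y) end 9 mm below this point: keep the fingertips above them. The guard's front wall is 27 mm behind (+x), its top 32 mm above. A tab slides against 3.5 N of friction, stays where left, frees its bolt beyond 5 mm.
- left_outer (a joint): Tab of the left catch farther from the handle, m: 0 bolted, 0.012 squeezed fully in.
- left_inner (a joint): Tab of the left catch nearer the handle, m: 0 bolted, 0.012 squeezed fully in.
- right_outer (a joint): Tab of the right catch farther from the handle, m: 0 bolted, 0.012 squeezed fully in.
- right_inner (a joint): Tab of the right catch nearer the handle, m: 0 bolted, 0.012 squeezed fully in.
- hammer: Bystander: hammer lying on the bench to the left, 260 mm long along its x.
- compound: Bystander: white bottle, 60 mm across, 160 mm high, on the left; origin under its centre.
- shot_pot: Bystander: copper pot, 84 mm across, 75 mm high, on the left; origin under its centre.

How it is judged:
By the outcome, as a careful person would: the job done as asked, in the order asked, and still so for the second after the job is handed in, while the arm keeps its last pose, push and grip.
It also fails if it takes over 72 s, if anything falls off the work surface, if the arm or the gripper's body presses on something with over 40 N, if the wrist force passes 120 N, or if a joint passes its speed limit or range.

## Working session

There is one attempt and no reset: what is moved stays moved. The work goes in short steps, Python scripts to look and compute and a shell command to move; the robot and the scene stay as the last step left them, time stands still between calls to the robot, and variables do not carry over. Pictures are saved under pics/ and viewed, at most 10 in all, crops included, and the job is handed in when it is done.

```bash
mkdir -p pics; cat > h.py <<'E'
import numpy as np, cv2
from rig import get_state, imaging
def P(n):
    c=imaging.camera_params(n); return np.array(c["camera_matrix"]), np.array(c["cam_to_world"])
def ray(n,u,v):
    K,T=P(n); d=T[:3,:3]@np.linalg.inv(K)@np.array([u,v,1.]); return T[:3,3],d
def onz(n,u,v,z):
    o,d=ray(n,u,v); return o+d*(z-o[2])/d[2]
def proj(n,p):
    K,T=P(n); q=K@(T[:3,:3].T@(np.array(p)-T[:3,3])); return q[:2]/q[2]
def save(n,f):
    im=imaging.get_image(n); cv2.imwrite(f,im[...,::-1]); return im
E
python3 - <<'E'
from h import *
for n in("scene","top"):
    save(n,f"pics/{n}.png"); K,T=P(n); print(n,K.round(1).tolist(),T.round(3).tolist())
s=get_state();print(s)
E
```

```text
scene [[471.4, 0.0, 264.5], [0.0, 471.4, 195.1], [0.0, 0.0, 1.0]] [[0.823, -0.422, 0.381, -0.004], [-0.569, -0.617, 0.545, -0.791], [0.005, -0.664, -0.747, 1.291], [0.0, 0.0, 0.0, 1.0]]
top [[354.6, 0.0, 255.0], [0.0, 354.6, 195.8], [0.0, 0.0, 1.0]] [[0.023, -0.991, 0.135, 0.405], [-1.0, -0.024, -0.009, 0.005], [0.012, -0.135, -0.991, 1.387], [0.0, 0.0, 0.0, 1.0]]
{'clock': 0.1, 'qpos': array([ 1.01097465e+00,  2.76549114e-01,  1.50600372e+00, -2.76555642e-05,
        1.36068852e+00, -1.21020495e-01]), 'qd': array([ 0.00067812, -0.00143558, -0.00147853, -0.00052215, -0.00026997,
        0.00013019]), 'effort': array([ 1.15086619e-03, -4.17703056e+01, -2.46406245e+01, -1.92524853e-04,
        5.76245890e-03,  4.79124111e-06]), 'position': array([0.24408375, 0.52014448, 0.2495174 ]), 'ee_rot': array([-2.62493270e-04,  2.17641721e-01,  9.76028382e-01, -7.81562295e-04]), 'contact_force': array([-0.3484717 ,  0.06035585, -0.01924045]), 'moment': array([-0.0043381 ,  0.02177662,  0.00400627]), 'gripper_force': 0.0, 'width': 0.0853549512078235}
```

View pics/scene.png

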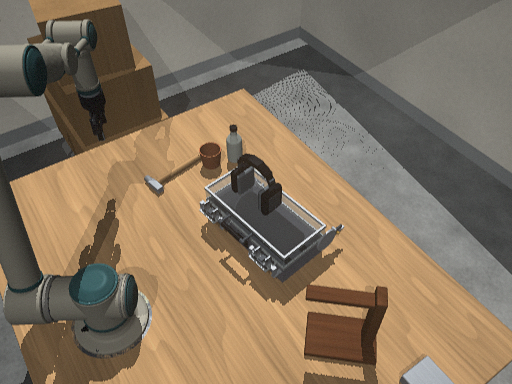

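View pics/top.png

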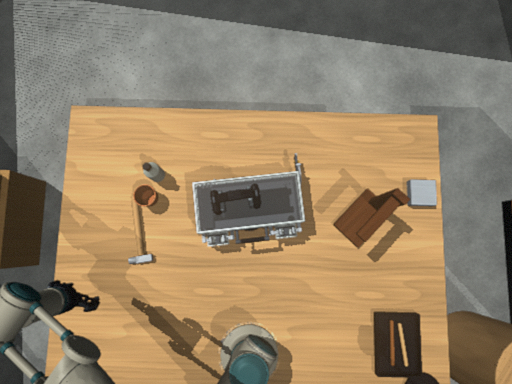

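The scene shows the ear defenders on the guard (top view around 235,197), the tumbler with its front towards the robot, and the stand at about (370,215) with the bar's free end lower left. I'll zoom in to get accurate pixels.

```bash
python3 - <<'E'
from h import *
a=cv2.imread("pics/top.png")[150:270,180:440]; cv2.imwrite("pics/topc.png",cv2.resize(a,None,fx=3,fy=3,interpolation=cv2.INTER_CUBIC))
a=cv2.imread("pics/scene.png")[140:370,190:400]; cv2.imwrite("pics/scc.png",cv2.resize(a,None,fx=2.6,fy=2.6,interpolation=cv2.INTER_CUBIC))
E
```

```text
(no output)
```

View pics/topc.png

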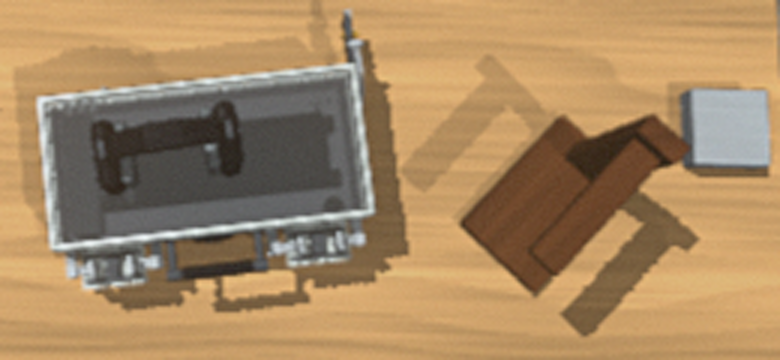

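View pics/scc.png

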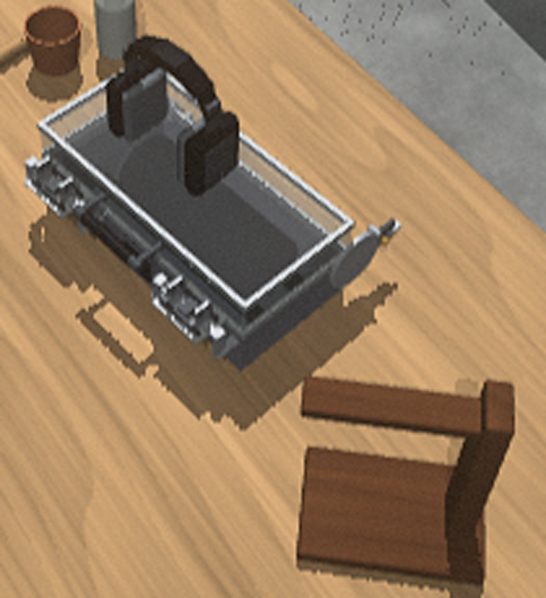

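```bash
python3 - <<'E'
from h import *
t=lambda U,V,z: onz("top",180+(U+.5)/3-.5,150+(V+.5)/3-.5,z)
s=lambda U,V,z: onz("scene",190+(U+.5)/2.6-.5,140+(V+.5)/2.6-.5,z)
def show(n,p): print(n,np.round(p,4).tolist())
c=[t(*q,.138) for q in((38,97),(357,66),(372,213),(50,248))]
for p in c: show("rim",p)
show("rim centre",np.mean(c,0)); d=c[0]-c[1];e=c[3]-c[2]; print("yaw",[np.degrees(np.arctan2(-v[0],v[1])) for v in(d,e)],[np.linalg.norm(v) for v in(d,e,c[0]-c[3],c[1]-c[2])])
cs=[s(*q,.138) for q in((40,126),(352,224),(247,306))]
for p in cs: show("rim scene",p)
show("handle",t(213,269,.122)); show("crown top",t(165,133,.308)); show("cupL",t(112,157,.23));show("cupR",t(229,138,.23))
show("crown sc",s(180,53,.304))
f=[t(532,247,.243),t(560,272,.243),t(665,165,.243),t(637,138,.243)]
for p in f: show("bar",p)
for p in(t(462,222,.02),t(537,295,.02),t(562,115,.02)): show("foot",p)
for p in(s(303,413,.227),s(303,379,.243),s(308,448,.02),s(299,557,.02)): show("sc bar/foot",p)
for p in (t(652,115,.265),t(690,157,.265),t(632,140,.265),t(668,165,.265)): show("upr",p)
E
```

```text
rim [0.6188, 0.2176, 0.138]
rim [0.6659, -0.1618, 0.138]
rim [0.4903, -0.1805, 0.138]
rim [0.4407, 0.1953, 0.138]
rim centre [0.5539, 0.0176, 0.138]
yaw [np.float64(7.080965235803966), np.float64(7.526769019206561)] [np.float64(0.3822854045398735), np.float64(0.3791131709560554), np.float64(0.17951756174419736), np.float64(0.17659416472860445)]
rim scene [0.4387, 0.1857, 0.138]
rim scene [0.6659, -0.1617, 0.138]
rim scene [0.4936, -0.1852, 0.138]
handle [0.4209, 0.0047, 0.122]
crown top [0.5556, 0.0572, 0.308]
cupL [0.5386, 0.1181, 0.23]
cupR [0.5626, -0.0094, 0.23]
crown sc [0.5652, 0.0532, 0.304]
bar [0.4507, -0.3372, 0.243]
bar [0.4247, -0.3669, 0.243]
bar [0.5428, -0.4837, 0.243]
bar [0.5717, -0.454, 0.243]
foot [0.4896, -0.314, 0.02]
foot [0.3988, -0.4093, 0.02]
foot [0.6322, -0.4459, 0.02]
sc bar/foot [0.4263, -0.3633, 0.227]
sc bar/foot [0.4428, -0.3404, 0.243]
sc bar/foot [0.4872, -0.3185, 0.02]
sc bar/foot [0.4002, -0.4136, 0.02]
upr [0.5938, -0.4621, 0.265]
upr [0.5494, -0.5014, 0.265]
upr [0.5662, -0.4397, 0.265]
upr [0.5402, -0.4775, 0.265]
```

```bash
R='{"claw":1,"travel":[0.5,-0.8,0.8],"turn":-0.15}'; python3 -m inch '[{"claw":1,"travel":[0.6,-0.8,0.8],"turn":-0.2},{"claw":1,"travel":[0.6,-0.8,0.8],"turn":-0.2},{"claw":1,"travel":[0.6,-0.8,0.8],"turn":-0.2},{"claw":1,"travel":[0.6,-0.8,0.8],"turn":-0.2},{"claw":1,"travel":[0.6,-0.8,0.8],"turn":-0.2}]'
```

```text
clock: 0.6
position: [0.3618, 0.3629, 0.4074]
ee_rot: [-0.0, 0.51, 0.86, -0.0]
contact_force: [1.4, 0.7, 0.5]
width: 0.0854
gripper_force: 0.0
```

```bash
python3 - <<'E'
from rig import get_state,imaging
s=get_state();print(s['clock'],s['position'],s['ee_rot']);print({k:v.round(3).tolist() if hasattr(v,'round') else v for k,v in imaging.camera_params("wrist").items()})
E
```

```text
0.6 [0.36182698 0.36289248 0.40742146] [-2.08348239e-05  5.09789417e-01  8.60299193e-01 -2.19663169e-04]
{'camera_matrix': [[309.269, 0.0, 258.255], [0.0, 309.269, 193.856], [0.0, 0.0, 1.0]], 'T_tool_cam': [[0.001, -0.962, -0.275, 0.07], [1.0, 0.001, 0.0, -0.001], [-0.0, -0.275, 0.962, -0.124], [0.0, 0.0, 0.0, 1.0]]}
```

```bash
python3 -m inch '[{"claw":1,"travel":[0.6,-1,0.05],"turn":-0.1},{"claw":1,"travel":[0.6,-1,0.05],"turn":-0.1},{"claw":1,"travel":[0.6,-1,0.05],"turn":-0.1},{"claw":1,"travel":[0.6,-1,0.05],"turn":-0.1},{"claw":1,"travel":[0.6,-1,0.05],"turn":-0.1}]'; python3 -m inch '[{"claw":1,"travel":[0.35,-0.53,0],"turn":0},{"claw":1,"travel":[0.35,-0.53,0],"turn":0},{"claw":1,"travel":[0.35,-0.53,0],"turn":0},{"claw":1,"travel":[0.35,-0.53,0],"turn":0}]'
cat >> h.py <<'E'
from scipy.spatial.transform import Rotation as Ro
def wpose():
    s=get_state(); T=np.eye(4); T[:3,:3]=Ro.from_quat(s['ee_rot'],scalar_first=True).as_matrix(); T[:3,3]=s['position']; return T
def wsave(f):
    T=wpose(); im=save("wrist",f); np.save(f+".npy",T); return im
def wz(f,u,v,z):
    c=imaging.camera_params("wrist"); T=np.load(f+".npy")@np.array(c["T_tool_cam"])
    d=T[:3,:3]@np.linalg.inv(np.array(c["camera_matrix"]))@np.array([u,v,1.]); return T[:3,3]+d*(z-T[2,3])/d[2]
E
python3 -c "
from h import *
wsave('pics/w1.png');s=get_state();print(s['position'],s['ee_rot'],s['clock'])"
```

```text
clock: 1.1
position: [0.4826, 0.1615, 0.4161]
ee_rot: [0.0, 0.638, 0.77, -0.0]
contact_force: [-1.8, 0.3, 0.6]
width: 0.0853
gripper_force: 0.0
clock: 1.5
position: [0.5533, 0.055, 0.4148]
ee_rot: [-0.0, 0.639, 0.769, -0.001]
contact_force: [0.4, 0.8, -0.5]
width: 0.0852
gripper_force: 0.0
[0.55207519 0.05690483 0.41523337] [-9.73371519e-04  6.38206131e-01  7.69864639e-01 -6.51678215e-04] 1.55
```

View pics/w1.png

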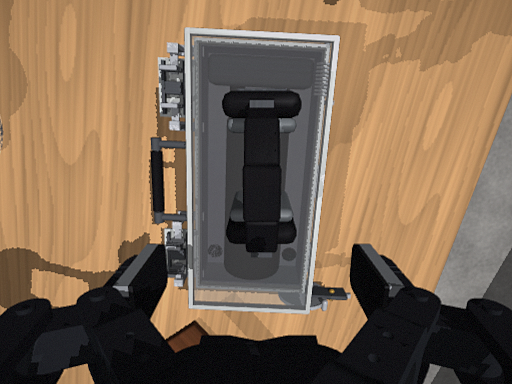

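The wrist view shows the headband pad centred at about (262,194), the cups at (262,104) and (261,232), the handle at (157,181), and the catches at about (172,87) and (175,253).

```bash
python3 - <<'E'
from h import *
f='pics/w1.png'
for n,u,v,z in(("pad",262,194,.308),("padTop",262.5,166,.308),("padBot",262,222,.308),("cupT",262,104,.23),("cupB",261.5,232,.23),("handle",157,181,.13),("hTop",157,140,.13),("hBot",157,220,.13),("L",172,87,.121),("R",175,253,.121),("r1",187,29,.138),("r2",339,37,.138),("r3",309,314,.138),("r4",188,308,.138)):
    print(n,wz(f,u,v,z).round(4))
a=cv2.imread(f)[40:300,140:200]; a=cv2.rotate(a,cv2.ROTATE_90_CLOCKWISE); cv2.imwrite("pics/w1c.png",cv2.resize(a,None,fx=3,fy=3,interpolation=cv2.INTER_CUBIC))
E
```

```text
pad [0.555  0.0586 0.308 ]
padTop [0.5512 0.0803 0.308 ]
padBot [0.5593 0.0358 0.308 ]
cupT [0.5431 0.1249 0.23  ]
cupB [ 0.5674 -0.0052  0.23  ]
handle [4.225e-01 3.000e-04 1.300e-01]
hTop [0.4172 0.0555 0.13  ]
hBot [ 0.428  -0.0562  0.13  ]
L [0.4269 0.1247 0.121 ]
R [ 0.4568 -0.1075  0.121 ]
r1 [0.4418 0.192  0.138 ]
r2 [0.6187 0.2165 0.138 ]
r3 [ 0.6714 -0.1618  0.138 ]
r4 [ 0.4897 -0.1855  0.138 ]
```

View pics/w1c.png

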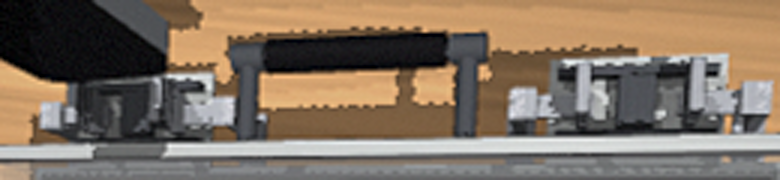

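```bash
python3 -m inch '[{"claw":1,"travel":[0.0,0.01,-0.45],"turn":0},{"claw":1,"travel":[0.0,0.01,-0.45],"turn":0},{"claw":1,"travel":[0.005,0.01,-0.54],"turn":0},{"claw":1,"travel":[0.005,0.01,-0.54],"turn":0}]'; python3 -m inch '[{"claw":-0.4,"travel":[0,0,0],"turn":0},{"claw":-1,"travel":[0,0,0],"turn":0},{"claw":-1,"travel":[0,0,0],"turn":0},{"claw":-1,"travel":[0,0,0],"turn":0},{"claw":-1,"travel":[0,0,0],"turn":0}]' 90
```

```text
clock: 1.95
position: [0.5498, 0.0617, 0.3054]
ee_rot: [-0.003, 0.636, 0.771, -0.002]
contact_force: [-1.1, 0.3, -0.3]
width: 0.0855
gripper_force: 0.0
clock: 2.45
position: [0.5532, 0.0606, 0.31]
ee_rot: [0.001, 0.637, 0.771, 0.001]
contact_force: [0.1, 0.8, 3.9]
width: 0.0278
gripper_force: 92.1
```

```bash
python3 -m inch '[{"claw":-1,"travel":[0,0,0.1],"turn":0},{"claw":-1,"travel":[0,0,0.2],"turn":0},{"claw":-1,"travel":[0,0,0.25],"turn":0},{"claw":-1,"travel":[-0.08,-0.15,0.25],"turn":-0.03},{"claw":-1,"travel":[-0.17,-0.32,0.25],"turn":-0.07}]'; python3 -m inch '[{"claw":-1,"travel":[-0.09,-0.2,0],"turn":-0.04},{"claw":-1,"travel":[-0.18,-0.4,0],"turn":-0.08},{"claw":-1,"travel":[-0.27,-0.6,0],"turn":-0.12},{"claw":-1,"travel":[-0.36,-0.8,0],"turn":-0.16},{"claw":-1,"travel":[-0.43,-0.95,0],"turn":-0.19}]'; python3 -m inch '[{"claw":-1,"travel":[-0.09,-0.2,0],"turn":-0.04},{"claw":-1,"travel":[-0.18,-0.4,0],"turn":-0.041},{"claw":-1,"travel":[-0.23,-0.54,0],"turn":-0.041},{"claw":-1,"travel":[-0.23,-0.54,0],"turn":-0.041},{"claw":-1,"travel":[-0.23,-0.54,0],"turn":-0.041}]'
python3 - <<'E'
from h import *
wsave("pics/w2.png"); a=cv2.imread("pics/w2.png"); save("top","pics/t2.png"); b=cv2.imread("pics/t2.png")[170:320,280:450]
b=cv2.resize(b,(435,384),interpolation=cv2.INTER_CUBIC); c=cv2.hconcat([a[:,145:],b]); print(c.shape); cv2.imwrite("pics/c2.png",c); s=get_state(); print(s['position'],s['ee_rot'],s['gripper_force'])
E
```

```text
clock: 2.95
position: [0.5183, -0.0036, 0.358]
ee_rot: [-0.0, 0.718, 0.696, -0.0]
contact_force: [0.4, -1.2, -2.3]
width: 0.0278
gripper_force: 91.2
clock: 3.45
position: [0.4308, -0.1956, 0.358]
ee_rot: [-0.0, 0.892, 0.452, -0.001]
contact_force: [0.7, 0.0, -1.6]
width: 0.0283
gripper_force: 91.2
clock: 3.95
position: [0.386, -0.3017, 0.3578]
ee_rot: [-0.001, 0.919, 0.395, 0.0]
contact_force: [0.9, 0.1, -2.3]
width: 0.0279
gripper_force: 91.2
(384, 802, 3)
[ 0.38653025 -0.30068799  0.35815894] [-6.54803215e-04  9.18046747e-01  3.96471592e-01  1.33569282e-04] 91.24608278274536
```

View pics/c2.png

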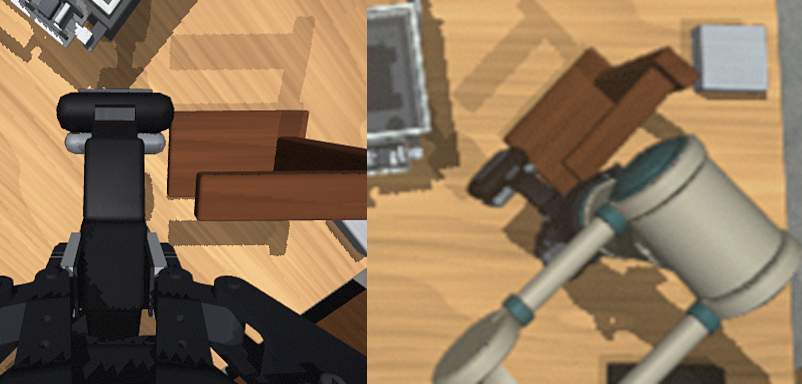

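The wrist view shows the bar's top face with its free end at column ~340 and rows 173–220, and the held band over columns 229–290. Casting those points.

```bash
python3 - <<'E'
from h import *
f='pics/w2.png'
for u,v in((342,173),(340,220),(510,219.5),(430,219.7)):
    for z in(.243,): print(u,v,wz(f,u,v,z).round(4))
a,b,c=[wz(f,*q,.243) for q in((342,173),(340,220),(510,219.5))]
print("width",np.linalg.norm(a-b),"yaw",np.degrees(np.arctan2(*(c-b)[[1,0]])))
t=np.radians(-43.6);x=np.array([np.cos(t),np.sin(t)]);y=np.array([-x[1],x[0]])
T=wpose(); print("tool yaw",np.degrees(np.arctan2(T[1,1],T[0,1])))
for p in(a,b,c): print((p[:2]-T[:2,3])@x,(p[:2]-T[:2,3])@y)
# band crest edges
for u,v in((229,221),(290,221),(229,142),(289,142)): 
  p=wz(f,u,v,T[2,3]-.011+.009); print("band",p.round(4),(p[:2]-T[:2,3])@x,(p[:2]-T[:2,3])@y)
E
```

```text
342 173 [ 0.4463 -0.3337  0.243 ]
340 220 [ 0.4201 -0.3632  0.243 ]
510 219.5 [ 0.522  -0.4587  0.243 ]
430 219.7 [ 0.4741 -0.4138  0.243 ]
width 0.039458347272813686 yaw -43.141443381778664
tool yaw -43.28439471483632
0.06600207081205314 0.017308666668128882
0.06744609821080191 -0.022123248760539123
0.2070086477406671 -0.021006260777612418
band [ 0.3911 -0.2777  0.3562] -0.012497921711764233 0.01978553266574677
band [ 0.4104 -0.2959  0.3562] 0.013951447968131856 0.01991444266797756
band [ 0.4151 -0.2536  0.3562] -0.01176490962370184 0.053786080365538114
band [ 0.4327 -0.2702  0.3562] 0.012447967237536911 0.05389436561050808
```

```bash
python3 -m inch '[{"claw":-1,"travel":[0,0,-0.2],"turn":0},{"claw":-1,"travel":[0,0,-0.36],"turn":0},{"claw":-1,"travel":[0,0,-0.36],"turn":0},{"claw":-1,"travel":[0.08,-0.075,-0.36],"turn":0},{"claw":-1,"travel":[0.2,-0.187,-0.36],"turn":0}]';python3 -m inch '[{"claw":-1,"travel":[0.11,-0.103,0],"turn":0},{"claw":-1,"travel":[0.22,-0.206,0],"turn":0},{"claw":-1,"travel":[0.33,-0.309,0],"turn":0},{"claw":-1,"travel":[0.41,-0.383,0],"turn":0},{"claw":-1,"travel":[0.41,-0.383,0],"turn":0}]';python3 -m inch '[{"claw":-1,"travel":[0,0,-0.04],"turn":0},{"claw":-1,"travel":[0,0,-0.07],"turn":0},{"claw":-1,"travel":[0,0,-0.09],"turn":0},{"claw":-1,"travel":[0,0,-0.1],"turn":0},{"claw":-1,"travel":[0,0,-0.1],"turn":0}]'
python3 - <<'E'
from h import *
wsave("pics/w3.png"); save("scene","pics/s3.png"); a=cv2.imread("pics/w3.png"); b=cv2.resize(cv2.imread("pics/s3.png")[230:380,270:420],(288,288),interpolation=cv2.INTER_CUBIC); b=cv2.copyMakeBorder(b,0,96,0,0,0); cv2.imwrite("pics/c3.png",cv2.hconcat([a,b]))
s=get_state(); print(s['position'],s['contact_force'],s['moment'])
E
```

```text
clock: 4.55
position: [0.427, -0.3379, 0.2888]
ee_rot: [0.001, 0.918, 0.397, 0.0]
contact_force: [0.9, -1.4, -0.6]
width: 0.028
gripper_force: 91.2
clock: 5.05
position: [0.5116, -0.4173, 0.2874]
ee_rot: [0.002, 0.918, 0.397, 0.001]
contact_force: [-0.6, 0.7, -1.7]
width: 0.0276
gripper_force: 91.3
clock: 5.55
position: [0.508, -0.4152, 0.2664]
ee_rot: [-0.0, 0.918, 0.396, -0.0]
contact_force: [0.3, 0.5, -2.4]
width: 0.0275
gripper_force: 91.3
[ 0.50830462 -0.4155636   0.26685507] [-9.83169876e-04  3.34823365e-01 -2.63938255e+00] [0.00131041 0.00371647 0.05028814]
```

View pics/c3.png

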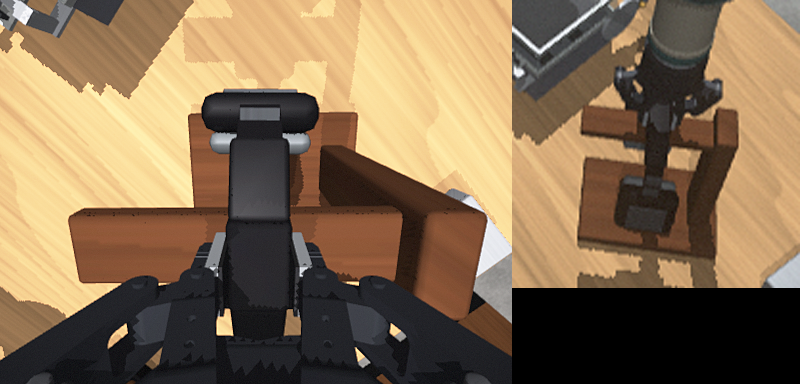

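The band straddles the bar at its middle (pad around columns 228–292 over the bar, rows 210–280). Lowering in small steps to contact.

```bash
python3 -m inch '[{"claw":-1,"travel":[0,0,-0.01],"turn":0},{"claw":-1,"travel":[0,0,-0.01],"turn":0}]' | grep -E "pos|contact"; python3 -m inch '[{"claw":-1,"travel":[0,0,-0.008],"turn":0},{"claw":-1,"travel":[0,0,-0.008],"turn":0}]'| grep -E "pos|contact"
```

```text
position: [0.5083, -0.4156, 0.2645]
contact_force: [0.2, 0.3, -2.9]
position: [0.5085, -0.4158, 0.2635]
contact_force: [0.2, -0.0, 0.4]
```

```bash
python3 -m inch '[{"claw":-1,"travel":[0,0,0],"turn":0},{"claw":0.3,"travel":[0,0,0],"turn":0},{"claw":0.3,"travel":[0,0,0],"turn":0},{"claw":0.3,"travel":[0,0,0],"turn":0},{"claw":0.5,"travel":[0,0,0],"turn":0}]';python3 -m inch '[{"claw":0.5,"travel":[0,0,0.1],"turn":0},{"claw":0.5,"travel":[0,0,0.25],"turn":0},{"claw":0.5,"travel":[0,0,0.5],"turn":0},{"claw":0.5,"travel":[0,0,0.5],"turn":0}]'
python3 - <<'E'
from h import *
wsave("pics/w4.png"); save("scene","pics/s4.png"); a=cv2.imread("pics/w4.png"); b=cv2.resize(cv2.imread("pics/s4.png")[230:380,270:420],(288,288),interpolation=cv2.INTER_CUBIC); b=cv2.copyMakeBorder(b,0,96,0,0,0); cv2.imwrite("pics/c4.png",cv2.hconcat([a,b]))
E
```

```text
clock: 6.55
position: [0.5085, -0.4157, 0.2628]
ee_rot: [0.0, 0.918, 0.396, 0.0]
contact_force: [0.4, -0.4, 0.8]
width: 0.0637
gripper_force: 0.0
clock: 6.95
position: [0.5102, -0.4173, 0.3707]
ee_rot: [0.007, 0.918, 0.396, 0.003]
contact_force: [0.1, 1.1, 1.1]
width: 0.0639
gripper_force: 0.0
```

View pics/c4.png

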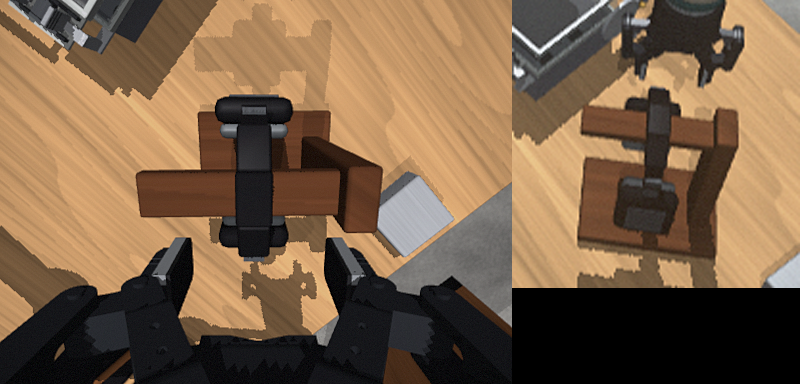

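```bash
python3 -m inch '[{"claw":0.8,"travel":[-0.35,0.95,0],"turn":-0.22},{"claw":0.8,"travel":[-0.35,0.95,0],"turn":-0.22},{"claw":0.8,"travel":[-0.35,0.95,0],"turn":-0.22},{"claw":0.8,"travel":[-0.35,0.95,0],"turn":-0.22},{"claw":0.8,"travel":[-0.35,0.95,0],"turn":-0.22}]' >/dev/null;python3 -m inch '[{"claw":0.8,"travel":[-0.4,1,-0.2],"turn":0},{"claw":0.8,"travel":[-0.4,1,-0.2],"turn":0},{"claw":0.8,"travel":[-0.4,1,-0.2],"turn":0},{"claw":0.8,"travel":[-0.4,1,-0.2],"turn":0},{"claw":0.8,"travel":[-0.4,1,-0.2],"turn":0}]' | head -4; python3 -m inch '[{"claw":0.8,"travel":[0,0.13,0],"turn":0},{"claw":0.8,"travel":[0,0.13,0],"turn":0},{"claw":0.8,"travel":[0,0.13,0],"turn":0}]'
python3 - <<'E'
from h import *
wsave("pics/w5.png"); s=get_state(); print(s['position'],s['ee_rot'],s['width'],s['qpos'])
a=cv2.imread("pics/w5.png"); cv2.imwrite("pics/w5c.png",cv2.resize(a[:300,60:460],None,fx=2,fy=2,interpolation=cv2.INTER_CUBIC))
E
```

```text
clock: 8.05
position: [0.3545, -0.0221, 0.3206]
ee_rot: [-0.002, 0.998, 0.063, -0.002]
contact_force: [1.2, -0.2, 0.7]
clock: 8.35
position: [0.3578, 0.0006, 0.3219]
ee_rot: [0.0, 0.998, 0.063, -0.001]
contact_force: [0.0, -0.6, 1.1]
width: 0.0768
gripper_force: 0.0
[3.58132171e-01 5.87088267e-05 3.22106086e-01] [ 2.17233790e-04  9.98080291e-01  6.19277544e-02 -7.98924090e-04] 0.07663500694670579 [-1.94041926e-01 -9.95645827e-02  1.75498325e+00 -8.27780082e-04
  1.48760977e+00  1.25288892e+00]
```

View pics/w5c.png

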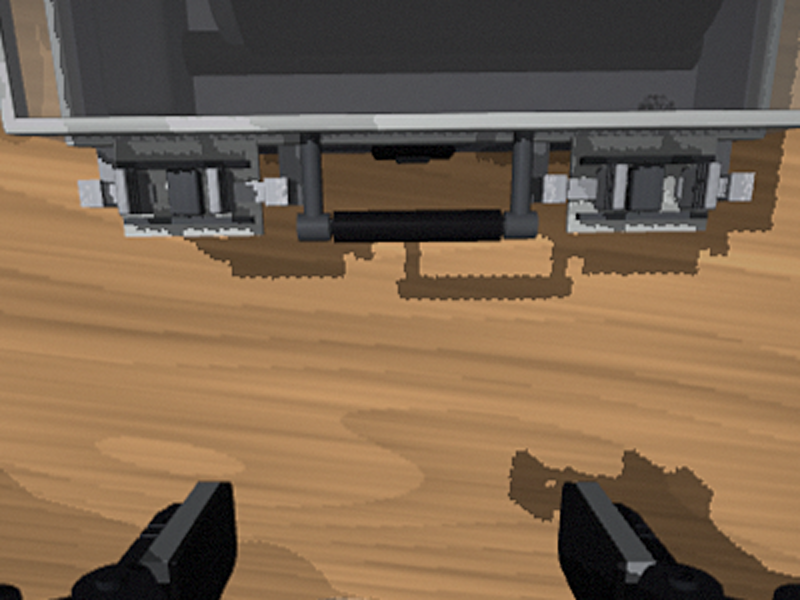

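The last picture shows both catches: left tab tops at about (121,188) and (211,188), right at (620,186) and (712,186), the handle sleeve centred at (418,226) in the doubled crop. Converting.

```bash
python3 - <<'E'
from h import *
f='pics/w5.png'; g=lambda U,V,z: wz(f,60+(U+.5)/2-.5,(V+.5)/2-.5,z)
L=[g(121,188,.121),g(211,188,.121)];R=[g(620,186,.121),g(712,186,.121)]
print("tabs",[p.round(4).tolist() for p in L+R],np.linalg.norm(L[0]-L[1]),np.linalg.norm(R[0]-R[1]))
l,r=np.mean(L,0),np.mean(R,0); print("L",l,"R",r,np.linalg.norm(l-r),"yaw",np.degrees(np.arctan2(r[0]-l[0],l[1]-r[1])))
k=[g(*q,.097) for q in((91,193),(272,191),(555,188),(741,186))]; print("keep",(k[0]+k[1])/2,(k[2]+k[3])/2)
print("handle",g(418,226,.124))
T=wpose();print("tool yaw",np.degrees(np.arctan2(T[1,1],T[0,1])))
E
```

```text
tabs [[0.42, 0.1471, 0.121], [0.4257, 0.1025, 0.121], [0.4524, -0.1001, 0.121], [0.4582, -0.1457, 0.121]] 0.04498099746955389 0.04597622894474784
L [0.42282537 0.12483005 0.121     ] R [ 0.45527564 -0.12293035  0.121     ] 0.24987644623202593 yaw 7.461807017225938
keep [0.4215399  0.12508525 0.097     ] [ 0.45567726 -0.1232016   0.097     ]
handle [ 0.42055093 -0.0025149   0.124     ]
tool yaw -82.89904041171476
```

```bash
python3 -m inch '[{"claw":0.75,"travel":[0.325,0.625,-0.3],"turn":-0.001},{"claw":0.75,"travel":[0.325,0.625,-0.5],"turn":-0.001},{"claw":0.75,"travel":[0.325,0.625,-0.75],"turn":-0.001},{"claw":0.75,"travel":[0.325,0.625,-0.75],"turn":-0.001},{"claw":0.75,"travel":[0.325,0.625,-0.75],"turn":-0.001}]';python3 -m inch '[{"claw":0.75,"travel":[0,0,0],"turn":0},{"claw":0.75,"travel":[0,0,-0.15],"turn":0},{"claw":0.75,"travel":[0,0,-0.255],"turn":0},{"claw":0.75,"travel":[0,0,-0.255],"turn":0},{"claw":0.75,"travel":[0,0,-0.255],"turn":0}]'
```

```text
clock: 8.9
position: [0.4217, 0.1255, 0.1684]
ee_rot: [0.0, 0.998, 0.06, -0.004]
contact_force: [-0.3, -0.2, -0.6]
width: 0.0748
gripper_force: 0.0
clock: 9.4
position: [0.4246, 0.1245, 0.1236]
ee_rot: [0.0, 0.998, 0.059, 0.001]
contact_force: [-0.3, -0.2, 0.8]
width: 0.0747
gripper_force: 0.0
```

```bash
python3 -m inch '[{"claw":-0.1,"travel":[0,0,-0.005],"turn":0},{"claw":-0.35,"travel":[0,0,-0.005],"turn":0},{"claw":-0.5,"travel":[0,0,-0.005],"turn":0},{"claw":-0.5,"travel":[0,0,-0.005],"turn":0},{"claw":-0.5,"travel":[0,0,-0.005],"turn":0}]' 40; python3 -c "
from rig import get_state
s=get_state();print(s['position'],s['contact_force'],s['moment'],s['width'],s['gripper_force'])"
```

```text
clock: 9.9
position: [0.4248, 0.1253, 0.1227]
ee_rot: [0.0, 0.998, 0.061, 0.002]
contact_force: [-0.5, -0.5, 8.7]
width: 0.0274
gripper_force: 43.0
[0.42482679 0.1252684  0.12267212] [-0.46597912 -0.48559652  8.70499696] [-0.12488356  0.06178891  0.13732889] 0.027391691573878326 43.00845265388489
```

```bash
python3 -m inch '[{"claw":0.75,"travel":[0,0,0],"turn":0},{"claw":0.75,"travel":[0,0,0],"turn":0},{"claw":0.75,"travel":[0,0,0],"turn":0},{"claw":0.75,"travel":[0,0,0.2],"turn":0},{"claw":0.75,"travel":[0,0,0.4],"turn":0}]' | grep -E "width|pos";python3 -m inch '[{"claw":0.75,"travel":[0.13,-1,0],"turn":0},{"claw":0.75,"travel":[0.13,-1,0],"turn":0},{"claw":0.75,"travel":[0.13,-1,0],"turn":0},{"claw":0.75,"travel":[0.13,-1,0],"turn":0},{"claw":0.75,"travel":[0.13,-1,0],"turn":0}]' | grep pos;python3 -m inch '[{"claw":0.75,"travel":[0.025,-0.24,0],"turn":0},{"claw":0.75,"travel":[0.025,-0.24,0],"turn":0},{"claw":0.75,"travel":[0.025,-0.24,-0.2],"turn":0},{"claw":0.75,"travel":[0.025,-0.24,-0.2],"turn":0}]'
```

```text
position: [0.4222, 0.1252, 0.2007]
width: 0.0745
position: [0.4506, -0.0802, 0.2009]
clock: 11.3
position: [0.4508, -0.1204, 0.1573]
ee_rot: [-0.003, 0.998, 0.06, -0.005]
contact_force: [-1.7, 0.3, -0.7]
width: 0.0744
gripper_force: 0.0
```

```bash
python3 -m inch '[{"claw":0.75,"travel":[0.005,-0.005,0],"turn":0},{"claw":0.75,"travel":[0.005,-0.005,-0.1],"turn":0},{"claw":0.75,"travel":[0.005,-0.005,-0.19],"turn":0},{"claw":0.75,"travel":[0.005,-0.005,-0.19],"turn":0},{"claw":0.75,"travel":[0.005,-0.005,-0.19],"turn":0}]' | grep -E "pos|cont"; python3 -m inch '[{"claw":-0.1,"travel":[0,0,0],"turn":0},{"claw":-0.35,"travel":[0,0,0],"turn":0},{"claw":-0.5,"travel":[0,0,0],"turn":0},{"claw":-0.5,"travel":[0,0,0],"turn":0},{"claw":-0.5,"travel":[0,0,0],"turn":0}]' 40; python3 -c "
from rig import get_state
s=get_state();print(s['position'],s['contact_force'],s['moment'],s['width'],s['gripper_force'])"
```

```text
position: [0.4563, -0.1234, 0.1241]
contact_force: [-0.3, -0.6, 0.3]
clock: 12.3
position: [0.4563, -0.1229, 0.1246]
ee_rot: [-0.0, 0.998, 0.06, 0.001]
contact_force: [-0.7, 3.6, 9.3]
width: 0.0276
gripper_force: 42.3
[ 0.45628851 -0.12290676  0.12455288] [-0.68421327  3.58785899  9.28719852] [0.6391608  0.0427421  0.23943957] 0.02759726778474701 42.31656074523926
```

```bash
python3 -m inch '[{"claw":0.75,"travel":[0,0,0],"turn":0},{"claw":0.75,"travel":[0,0,0],"turn":0},{"claw":0.75,"travel":[0,0,0],"turn":0},{"claw":0.75,"travel":[0,0,0.25],"turn":0},{"claw":0.75,"travel":[0,0,0.5],"turn":0}]' | grep -E "width|pos";python3 -m inch '[{"claw":-0.1,"travel":[-0.17,0.61,0.1],"turn":0.24},{"claw":-0.1,"travel":[-0.17,0.61,0.1],"turn":0.24},{"claw":-0.1,"travel":[-0.17,0.61,0.1],"turn":0.24},{"claw":-0.1,"travel":[-0.17,0.61,0.1],"turn":0.24},{"claw":-0.1,"travel":[-0.17,0.61,0.1],"turn":0.24}]' | grep pos;python3 -m inch '[{"claw":-0.1,"travel":[0,0,0],"turn":0.262},{"claw":-0.1,"travel":[0,0,0],"turn":0.262},{"claw":-0.1,"travel":[0,0,0],"turn":0.262},{"claw":-0.1,"travel":[0,0,0],"turn":0.262},{"claw":-0.1,"travel":[0,0,0],"turn":0.262}]';python3 -m inch '[{"claw":-0.1,"travel":[0,0,0],"turn":0.025},{"claw":-0.1,"travel":[0,0,0],"turn":0.025},{"claw":-0.1,"travel":[0,0,0],"turn":0.025}]'
python3 - <<'E'
from h import *
T=wpose();print("tool yaw",np.degrees(np.arctan2(T[1,1],T[0,1])))
E
```

```text
position: [0.4541, -0.1233, 0.2225]
width: 0.0749
position: [0.421, -0.0008, 0.2431]
clock: 13.8
position: [0.4212, -0.0018, 0.2426]
ee_rot: [-0.0, 0.687, 0.726, -0.0]
contact_force: [-0.6, 0.5, -0.0]
width: 0.0384
gripper_force: 0.0
clock: 14.1
position: [0.4213, -0.0017, 0.2427]
ee_rot: [-0.0, 0.661, 0.75, -0.0]
contact_force: [-0.0, 0.5, -0.5]
width: 0.0385
gripper_force: 0.0
tool yaw 7.2336070294600585
```

```bash
python3 -m inch '[{"claw":-0.1,"travel":[0,0,-0.2],"turn":0},{"claw":-0.1,"travel":[0,0,-0.4],"turn":0},{"claw":-0.1,"travel":[0,0,-0.6],"turn":0},{"claw":-0.1,"travel":[0,0,-0.6],"turn":0},{"claw":-0.1,"travel":[0,0,-0.6],"turn":0}]' | grep -E "cont|pos";python3 -m inch '[{"claw":-0.7,"travel":[0,0,0],"turn":0},{"claw":-1,"travel":[0,0,0],"turn":0},{"claw":-1,"travel":[0,0,0],"turn":0},{"claw":-1,"travel":[0,0,0],"turn":0}]' 50
python3 -c "
import numpy as np
for t in (.05,.1,.2,.3,.4,.5,.6,.7,.8,.9,1,1.1,1.2,1.3,1.4,1.5):
  x=-.225*np.cos(t)+.05*np.sin(t)+.225; z=.225*np.sin(t)+.05*np.cos(t)-.05
  print(t,np.round(np.array([x*.9917,x*.129,z])/.2,3))"
```

```text
position: [0.4216, -0.0017, 0.1232]
contact_force: [0.7, -0.0, -0.1]
clock: 15.0
position: [0.4209, -0.0022, 0.1241]
ee_rot: [0.0, 0.66, 0.751, -0.001]
contact_force: [-4.9, -2.3, 5.3]
width: 0.0139
gripper_force: 48.9
0.05 [0.014 0.002 0.056]
0.1 [0.03  0.004 0.111]
0.2 [0.071 0.009 0.219]
0.3 [0.123 0.016 0.321]
0.4 [0.185 0.024 0.418]
0.5 [0.255 0.033 0.509]
0.6 [0.335 0.044 0.592]
0.7 [0.422 0.055 0.666]
0.8 [0.516 0.067 0.731]
0.9 [0.616 0.08  0.787]
1 [0.721 0.094 0.832]
1.1 [0.831 0.108 0.866]
1.2 [0.942 0.123 0.889]
1.3 [1.056 0.137 0.901]
1.4 [1.17  0.152 0.901]
1.5 [1.284 0.167 0.89 ]
```

```bash
python3 -m inch '[{"claw":-1,"travel":[0.005,0,0.028],"turn":0},{"claw":-1,"travel":[0.014,0.002,0.056],"turn":0},{"claw":-1,"travel":[0.014,0.002,0.056],"turn":0}]' 60
```

```text
clock: 15.3
position: [0.4234, -0.0018, 0.1346]
ee_rot: [-0.0, 0.66, 0.751, -0.001]
contact_force: [-4.1, -4.2, -3.9]
width: 0.0137
gripper_force: 58.8
```

```bash
python3 -m inch '[{"claw":-1,"travel":[0.035,0.004,0.11],"turn":0},{"claw":-1,"travel":[0.057,0.007,0.163],"turn":0},{"claw":-1,"travel":[0.109,0.014,0.265],"turn":0},{"claw":-1,"travel":[0.171,0.022,0.362],"turn":0},{"claw":-1,"travel":[0.171,0.022,0.362],"turn":0}]'
```

```text
clock: 15.8
position: [0.4581, 0.0029, 0.2091]
ee_rot: [-0.0, 0.66, 0.751, -0.001]
contact_force: [-6.7, -3.7, -1.1]
width: 0.014
gripper_force: 60.8
```

Now θ≈0.4; on through the detent (0.4→0.8, then →1.2).

```bash
python3 -m inch '[{"claw":-1,"travel":[0.07,0.009,0.091],"turn":0},{"claw":-1,"travel":[0.15,0.02,0.174],"turn":0},{"claw":-1,"travel":[0.237,0.031,0.248],"turn":0},{"claw":-1,"travel":[0.331,0.043,0.313],"turn":0},{"claw":-1,"travel":[0.331,0.043,0.313],"turn":0}]'; python3 -m inch '[{"claw":-1,"travel":[0.1,0.013,0.056],"turn":0},{"claw":-1,"travel":[0.205,0.027,0.101],"turn":0},{"claw":-1,"travel":[0.315,0.041,0.135],"turn":0},{"claw":-1,"travel":[0.426,0.056,0.158],"turn":0},{"claw":-1,"travel":[0.426,0.056,0.158],"turn":0}]'
```

```text
clock: 16.3
position: [0.5273, 0.0122, 0.2734]
ee_rot: [0.002, 0.66, 0.751, 0.002]
contact_force: [-4.1, 0.3, 13.8]
width: 0.0139
gripper_force: 63.3
clock: 16.8
position: [0.6136, 0.0239, 0.3038]
ee_rot: [0.002, 0.66, 0.751, 0.003]
contact_force: [-2.9, -0.8, 7.2]
width: 0.0142
gripper_force: 62.8
```

```bash
python3 -m inch '[{"claw":-1,"travel":[0.08,0.01,0.01],"turn":0},{"claw":-1,"travel":[0.17,0.022,0.012],"turn":0},{"claw":-1,"travel":[0.25,0.032,0.01],"turn":0},{"claw":-1,"travel":[0.32,0.042,0.003],"turn":0},{"claw":-1,"travel":[0.32,0.042,0.003],"turn":0}]'; python3 -m inch '[{"claw":-1,"travel":[0.02,0.003,-0.002],"turn":0},{"claw":-1,"travel":[0.035,0.004,-0.002],"turn":0},{"claw":-1,"travel":[0.035,0.004,-0.002],"turn":0}]'
```

```text
clock: 17.3
position: [0.6768, 0.0325, 0.3036]
ee_rot: [0.002, 0.66, 0.751, 0.003]
contact_force: [-0.8, 0.1, 4.3]
width: 0.0141
gripper_force: 62.6
clock: 17.6
position: [0.6788, 0.0328, 0.3033]
ee_rot: [-0.001, 0.66, 0.751, -0.001]
contact_force: [-7.5, 0.2, 8.9]
width: 0.0138
gripper_force: 62.8
```

```bash
python3 -m inch '[{"claw":-1,"travel":[0.015,0.002,0],"turn":0},{"claw":-1,"travel":[0.015,0.002,0],"turn":0},{"claw":-1,"travel":[0.015,0.002,0],"turn":0}]'; python3 - <<'E'
from h import *
a=cv2.imread("pics/s4.png").astype(int); save("scene","pics/s9.png"); b=cv2.imread("pics/s9.png").astype(int)
m=lambda i:(i[255:380,285:420].sum(2)<110)
A,B=m(a),m(b); print(A.sum(),B.sum(),np.argwhere(A).mean(0),np.argwhere(B).mean(0))
E
```

```text
clock: 17.9
position: [0.6795, 0.0329, 0.3031]
ee_rot: [-0.003, 0.66, 0.751, -0.002]
contact_force: [-13.3, -1.9, 8.9]
width: 0.0137
gripper_force: 62.9
498 609 [58.8373494  61.58232932] [66.83251232 54.85221675]
```

```bash
python3 - <<'E'
from h import *
a=cv2.imread("pics/s4.png",0).astype(float); b=cv2.imread("pics/s9.png",0).astype(float)
r=np.s_[272:358,318:362]; print(np.abs(a[r]-b[r]).mean(), cv2.phaseCorrelate(a[r].copy(),b[r].copy()))
s=get_state(); print(s['clock'],s['contact_force'],s['width'])
E
```

```text
8.64561310782241 ((0.5588600575779452, -0.18970354835759196), 0.8553602939820046)
17.95 [-12.70801103  -1.70674529   9.26739429] 0.01371843134989845
```

The ear defenders haven't moved, and the guard is held against its stop. Handing in.

```bash
python3 -c "
from rig import ticket
print(ticket.sign_off())"
```

```text
the job is handed in; nothing more can be done
None
```

The job is handed in at about 18 s: ear defenders hung on the bar, both catches squeezed fully (coil-spring end first), and the guard held against its stop by the handle; the final state was checked by force and finger-width readings and an image comparison, not by eye.

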